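# Drag the colour box to the bench stop, prop its lid and lay out the tube

## Robot

A 6-joint arm with a two-finger parallel gripper is mounted at the origin on a cart in front of the work surface, level with it; the furniture and walls round the work are solid. World frame = base frame: x ahead of the robot, y to its left, z up, the work surface at z = 0. Lengths are in m, angles in rad, forces in N, time in s.
With the tool pointing down it reaches from about 0.35 to 0.775 m from the base axis. Payload 7.3 kg.
Tool frame: the origin (TCP) lies on the mounting face of the last link; the fingertips stand 178 mm ahead of it and the grasp point (between the pads) lies 159 mm ahead of it (robot.tcp_to_tips is the distance from the TCP to the fingertips, in m); z points along the fingers, y is the direction in which the jaws open and shut (so a half turn about z gives the same grasp; the last joint's range is limited). The gripper opens to 92 mm and grips with 3 to 60 N. Pads are 19 mm wide; open, the fingers measure 130 mm over their backs; the gripper's body (75 mm by 190 mm) begins 47 mm behind the grasp point.
Start: joints at [0.961, 0.342, 1.524, -0, 1.275, -0.146], TCP at [0.235, 0.47, 0.405] pointing down, gripper open.
Joint ranges: [-2.53, 2.53], [-0.77, 2.02], [0.04, 2.7], [-1, 4.14], [0.28, 2.66], [-3.11, 3.11]. Speed limits (rad/s): [2.57, 2.57, 3.14, 3.14, 3.14, 3.14].

## Interface

Orientations are given as [roll, pitch, yaw] about the fixed x, y, z axes, in that order (R = Rz(yaw) Ry(pitch) Rx(roll)).
In Python, from cell import robot, viewer gives the robot as it stands.
- The arm moves only by the shell command python3 -m creep 'ROWS' [OPENING] [FORCE]. ROWS is JSON, a list that holds one entry, the list of rows, each a list of 6 numbers: the shift along the world's x, y, z in mm, then the turn, a rotation vector about the world's x, y, z in degrees. A call has 1 to 5 rows; each row shifts and turns the pose as measured when the row begins; what a row does not reach is not made up. A row lasts 1/12 s, in which the tool goes at most 41.7 mm and 7.16 degrees, less where a joint would pass 70% of its speed; a pose out of reach is approached as far as the arm can. A call with a gripper value outside its range is refused whole. OPENING is the closure, from -1 (fully open) to 1 (shut), set as the call begins (- or left out, the last holds). The fingers move at their own pace and stop on an object; FORCE is the grip in N (left out, the last holds). Time passes only in rows, so rows that do not move let the fingers close. It gives the time, the measured TCP pose, the force and the opening at its end, in the units of the state.
- robot.observe(): the state, without advancing time (a new reading comes with each control period).
- viewer.read_camera(name): name is "scene" or "top"; returns the picture (384x512x3 uint8, blue, green, red); there is no depth.
- viewer.camera_model(name): a dict with "fx", "fy", "cx", "cy" (pixels), "k1" (the pictures are not rectified: a ray, as slopes to the right and down, at radius r is drawn at 1 + k1 r^2 times it, then the intrinsics apply), "pose" (4x4, takes a point from camera to world coordinates). Camera axes: x right, y up, looking along -z (the intrinsics and any distortion apply to the point x, -y, -z); pixel columns grow to the right and rows downward; lengths in m; the calibration is good to about 2 mm. A picture is of the moment at which its call begins. camera_model takes no time and is no camera call.
- robot.hand_in(): hands the job in, once; it reports no verdict.
The state is a dict: "time": time; "qpos": joint angles; "qvel": joint speeds; "joint_efforts": joint torques, N m; "tool_pos": TCP position; "tool_rot": TCP orientation; "contact_force": force on the tool from outside, world axes, zero at the start; "torque": the same for the moment, N m; "opening": finger opening in m.
Only numpy, scipy, OpenCV 4.12 (cv2) and the standard library are available. Lean on these libraries where they do the work, as an engineer would, in place of code of your own. Each camera call takes 0.05 s, during which the arm holds its last target. There are 200 camera calls.

## Task

Hook your fingers behind the back lip of the wooden colour box and drag it towards you until its front stands square against the bench stop. Raise its lid by the knob until the steel stay drops off the step of its brass rail, and leave the lid propped on the stay. Then take the blue paint tube out of the box and lay it gently in the foil tray, leaving the grout tub, the yellow bottle and the green-lidded jar where they stand.

Things in the scene. Friction and masses are not known exactly. Their poses are not given: they have to be found in the camera images.
- bench_stop: low straight strip of light wood, 22 (x) x 300 (y) x 18 (z) mm, screwed to the bench top near its front edge and fixed. Origin at the centre of its underside; x points away from the robot across the strip, y along it. The face that the box is drawn against is 11 mm from the origin on the +x side.
- colour_box: loose shallow wooden box with a lid hinged at its back, 165 (x) x 200 (y) x 66 (z) mm shut, about 1 kg in all, friction on the bench about 0.6. Origin at the centre of its underside; x points to its back, y to its left, z up. Walls 8 mm thick, 56 mm high; floor 6 mm. The tube lies in the wide compartment (x -74 to +74, y -92 to +31 mm); the narrow one at the left holds fixed small things.
- tail_board: fixed wooden board along the top of the box's back, 16 (x) x 200 (y) x 14 (z) mm, its top 66 mm above the box's underside. It carries the lid's hinges and overhangs the back wall by 8 mm: this overhang is the back lip. Origin in the box's frame at x +74.5, y 0, z 52 mm, on its front lower edge, axes as the box's.
- back_lip (a point): middle of the rear face of the back lip: in the box's frame x +90.5, y 0, z 59 mm. The fingers hook behind it, from above, anywhere within 95 mm to either side; two fingers spread along it keep the box from turning.
- box_front (a point): middle of the lower front edge of the box: in the box's frame x -82.5, y 0, z 0 mm.
- lid (a joint): hinge of the lid, rad: 0 shut, grows as the front edge rises, stop at 1.52. The lid falls shut when let go unless the stay holds it: at about 1.45 the stay's foot drops off a step by itself, and the lid, let down again, then rests on the stay at 1.38 (it can still be pushed on to 1.52 and falls back to 1.38).
- lid_axis (a point): middle of the lid's hinge axis, which runs along the box's y: in the box's frame x +74.5, y 0, z 66 mm. The lid is a wooden board 161 mm long from this axis to its front edge, 200 mm wide, 10 mm thick (below the axis when shut), 0.2 kg.
- lid_knob: dark wooden knob on the lid's top, fixed to the lid, round, 28 mm across and 37 mm high. Origin at the centre of its foot, on the lid's top face, 137 mm from the hinge axis.
- knob_center (a point): centre of the knob's widest part, 26 mm above the lid's top face. Held with the fingers to the left and right of it (along the box's y), the knob turns between them as the lid rises, so the hand can stay upright.
- stay_foot (a point): centre of the round foot (8 mm) of the stay, a steel bar 90 mm long that hangs from the lid's left (+y) edge. As the lid rises the foot slides backwards on a brass rail on the outside of the box's left wall. In the box's frame its z is 50 mm on the rail and 44 mm once it has dropped off the rail's step.
- paint_tube: blue paint tube, loose, 38 (x) x 110 (y) x 27 (z) mm, 60 g, lying in the wide compartment with its long axis roughly along the box's x. Origin at the centre of its underside; y along the tube towards its cap (the cap is the last 15 mm and narrower), z up. It is picked across its 38 mm width.
- foil_tray: open tray of crumpled silver foil, loose, 175 (x) x 188 (y) x 49 (z) mm, 60 g. Origin at the centre of its underside, z up; flat floor 3 mm thick, 142 (x) x 150 (y) mm inside its 10 mm walls. It stands to the left or to the right of the box.
- grout_tub: open oblong white plastic tub, 128 x 207 x 89 mm, loose bystander on the other side of the box from the foil tray. Origin at the centre of its underside.
- yellow_bottle: small yellow bottle with a white cap, 46 x 46 x 108 mm, loose bystander. Origin at the centre of its underside.
- green_lid_jar: glass jar with a green lid, 65 x 66 x 114 mm, loose bystander. Origin at the centre of its underside.

How it is judged:
By the outcome, as a careful person would: the job done as asked, in the order asked, and still so for the second after the job is handed in, with the robot touching nothing.
It also fails if it takes over 70 s, if anything falls off the work surface, if the arm or the gripper's body presses on something with over 40 N, if the wrist force passes 120 N, or if a joint passes its speed limit or range.

## Working session

There is one attempt and no reset: what is moved stays moved. The work goes in short steps, Python scripts to look and compute and a shell command to move; the robot and the scene stay as the last step left them, time stands still between calls to the robot, and variables do not carry over. Pictures are saved under pics/ and viewed, about 8 in all and at most 12, crops included, and the job is handed in when it is done.

```bash
ls; mkdir -p pics; cat > h.py <<'E'
import numpy as np, cv2
from cell import robot, viewer
def px2ray(name,u,v):
    m=viewer.camera_model(name); P=np.array(m["pose"])
    K=np.array([[m["fx"],0,m["cx"]],[0,m["fy"],m["cy"]],[0,0,1.]])
    d=np.array([(u-m["cx"])/m["fx"],(v-m["cy"])/m["fy"]])
    s=d.copy()
    for _ in range(20): s=d/(1+m["k1"]*(s@s))
    return P[:3,3],P[:3,:3]@np.array([s[0],-s[1],-1.])
def at(name,u,v,z):
    o,r=px2ray(name,u,v); return o+r*(z-o[2])/r[2]
def proj(name,p):
    m=viewer.camera_model(name); P=np.array(m["pose"])
    c=P[:3,:3].T@(np.array(p)-P[:3,3]); s=np.array([c[0]/-c[2],-c[1]/-c[2]])
    s=s*(1+m["k1"]*(s@s)); return np.array([m["fx"]*s[0]+m["cx"],m["fy"]*s[1]+m["cy"]])
E
python3 - <<'E'
from h import *
for n in("scene","top"):
    im=viewer.read_camera(n); cv2.imwrite(f"pics/{n}0.png",im); m=viewer.camera_model(n); print(n,np.round(m["pose"],3).tolist(),m["fx"],m["k1"])
print(robot.observe())
a=cv2.imread("pics/scene0.png");b=cv2.imread("pics/top0.png")
cv2.imwrite("pics/t0.png",cv2.resize(b,(800,600)))
E
```

```text
pics
scene [[0.748, 0.376, -0.547, -0.146], [-0.663, 0.453, -0.595, -0.78], [0.024, 0.808, 0.589, 0.855], [0.0, 0.0, 0.0, 1.0]] 399.1536272576166 -0.08328754603429374
top [[0.001, 0.99, -0.141, 0.416], [-1.0, 0.003, 0.016, 0.01], [0.016, 0.141, 0.99, 1.226], [0.0, 0.0, 0.0, 1.0]] 368.5160166000985 -0.07287574643885575
{'time': 0.1, 'qpos': array([ 9.60979544e-01,  3.42658094e-01,  1.52493946e+00, -1.05528694e-05,
        1.27543424e+00, -1.46008140e-01]), 'qvel': array([ 0.0004711 , -0.00133235, -0.00158118,  0.00078972, -0.00043564,
       -0.00021025]), 'joint_efforts': array([ 1.62919729e-03, -4.32005239e+01, -2.44695300e+01,  7.17996061e-02,
        5.25537122e-02, -6.09946278e-05]), 'tool_pos': array([0.23477304, 0.46943666, 0.4041054 ]), 'tool_rot': array([-3.14016736e+00, -1.99396263e-04,  2.67778695e+00]), 'contact_force': array([0.33584474, 1.13280421, 1.01980218]), 'torque': array([ 0.02413063,  0.00761051, -0.00311579]), 'opening': 0.09181239085502554}
```

View pics/t0.png

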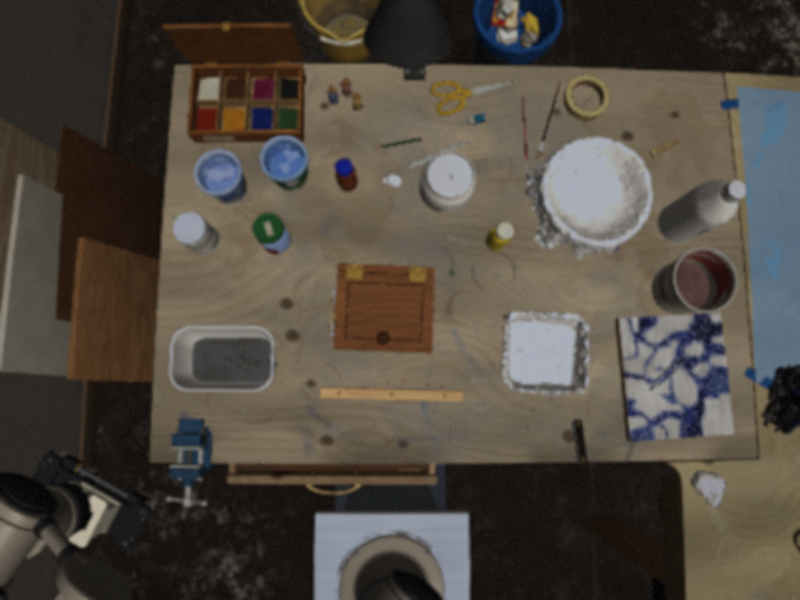

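View pics/scene0.png

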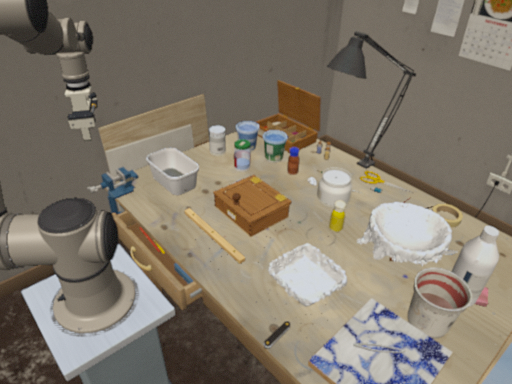

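The top picture (scale 800/512) shows the box at about (333–434, 264–352), the stop at (321–463, 388–402) below it, the tray at right (503–590, 312–393), the tub at left, the bottle at (500, 235) and the green jar at (271, 232). Now I'll measure.

```bash
python3 - <<'E'
from h import *
im=cv2.imread("pics/top0.png"); hsv=cv2.cvtColor(im,cv2.COLOR_BGR2HSV)
k=512/800
def reg(x0,x1,y0,y1): return [int(v*k) for v in(x0,x1,y0,y1)]
for n,p in dict(box=(350,335),box2=(420,300),stop=(390,395),bench=(460,330),tray=(545,350),knob=(383,338),brass=(355,273)).items():
    u,v=int(p[0]*k),int(p[1]*k); print(n,hsv[v,u])
c=im[150:270,190:400]; cv2.imwrite("pics/c1.png",cv2.resize(c,(800,457),interpolation=cv2.INTER_CUBIC))
E
```

```text
box [ 13 152  89]
box2 [ 12 158  92]
stop [ 17 130 147]
bench [ 19  62 132]
tray [113  23 185]
knob [ 13 152  52]
brass [ 19 165 131]
```

View pics/c1.png

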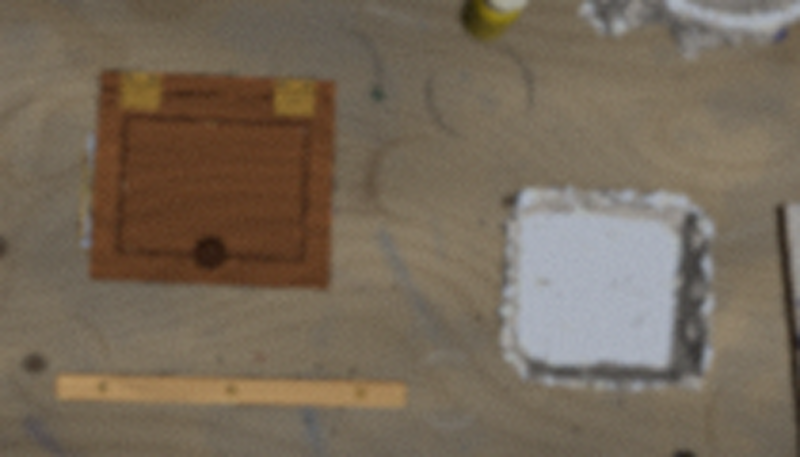

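The crop shows the shut box (corners about (102,70), (335,80), (329,288), (90,280) at 3.81x), the stay on its left edge, the knob at (209,252), the stop at (57–406, 375–407), and the tray.

```bash
cat > m.py <<'E'
from h import *
def blob(mask,z,name="top",quad=True):
    cs,_=cv2.findContours(mask.astype(np.uint8),cv2.RETR_EXTERNAL,cv2.CHAIN_APPROX_NONE)
    c=max(cs,key=cv2.contourArea)
    P=np.array([at(name,*p[0],z)[:2] for p in c],np.float32)*1000
    (cx,cy),(w,h),a=cv2.minAreaRect(P)
    return np.round([cx,cy]),np.round([w,h]),round(a,2)
def win(m,x0,x1,y0,y1):
    o=np.zeros_like(m); o[y0:y1,x0:x1]=m[y0:y1,x0:x1]; return o
E
python3 - <<'E'
from m import *
im=cv2.imread("pics/top0.png"); H,S,V=[x.astype(int) for x in cv2.split(cv2.cvtColor(im,cv2.COLOR_BGR2HSV))]
kr=np.ones((3,3),np.uint8)
op=lambda m:cv2.morphologyEx(m.astype(np.uint8),cv2.MORPH_OPEN,kr)
box=win(op((S>105)&(H<24)),205,285,160,232); print("box",blob(box,.066))
st=win(op((S>95)&(H<24)),195,305,242,262); print("stop",blob(st,.018))
tr=win(op((S<45)&((V>140)|(V<95))),318,382,195,256); print("tray",blob(tr,.049))
print("knob",at("top",190+209/3.81,150+252/3.81,.092))
print("corners",[np.round(at("top",190+u/3.81,150+v/3.81,.066)*1000) for u,v in((102,70),(335,80),(329,288),(90,280))])
print("stop c",[np.round(at("top",190+u/3.81,150+v/3.81,.018)*1000) for u,v in((57,375),(406,383),(406,407),(57,398))])
print("bottle",at("top",507/1.5625,232/1.5625,.1), "jar",at("top",267/1.5625,225/1.5625,.11))
E
```

```text
box (array([568.,  17.]), array([200., 177.]), 87.45)
stop (array([393.,   2.]), array([299.,  23.]), 89.03)
tray (array([ 488., -307.]), array([158., 148.]), 88.49)
knob [0.50356604 0.01887112 0.092     ]
corners [array([659., 110.,  66.]), array([651., -87.,  66.]), array([476., -80.,  66.]), array([482., 117.,  66.])]
stop c [array([404., 149.,  18.]), array([ 397., -149.,   18.]), array([ 377., -149.,   18.]), array([385., 148.,  18.])]
bottle [ 0.71735926 -0.23195284  0.1       ] jar [0.72681633 0.25068657 0.11      ]
```

```bash
python3 -m creep '[[[28,-28,0,0,0,2],[28,-28,0,0,0,2],[28,-28,0,0,0,2],[28,-28,0,0,0,2],[28,-28,0,0,0,2]]]' -1 30
python3 -m creep '[[[28,-28,0,0,0,2],[28,-28,0,0,0,2],[28,-28,0,0,0,2],[28,-28,0,0,0,2],[28,-28,0,0,0,2]]]'
python3 -m creep '[[[28,-28,-10,0,0,2],[28,-28,-10,0,0,2],[28,-28,-10,0,0,1],[28,-28,-10,0,0,0],[28,-28,-10,0,0,0]]]'
```

```text
time: 0.52
tool_pos: [0.373, 0.3288, 0.4021]
tool_rot: [-3.138, -0.005, 2.874]
contact_force: [-0.4, 0.5, 0.7]
opening: 0.0918
time: 0.93
tool_pos: [0.5177, 0.1804, 0.4008]
tool_rot: [-3.137, -0.007, 3.058]
contact_force: [0.3, 1.2, 0.9]
opening: 0.0918
time: 1.35
tool_pos: [0.6592, 0.0357, 0.3509]
tool_rot: [-3.138, -0.006, -3.133]
contact_force: [0.6, 1.2, 0.5]
opening: 0.0921
```

```bash
python3 -m creep '[[[23,-18,-20,0,0,-1.6],[0,0,-30,0,0,0],[0,0,0,0,0,0]]]'
python3 -m creep '[[[0,0,-30,0,0,0],[0,0,-25,0,0,0],[0,0,-25,0,0,0],[0,0,0,0,0,0]]]'
```

```text
time: 1.6
tool_pos: [0.6866, 0.0084, 0.2944]
tool_rot: [-3.137, -0.008, 3.113]
contact_force: [-1.2, 1.0, -2.0]
opening: 0.0918
time: 1.93
tool_pos: [0.6863, 0.0085, 0.2141]
tool_rot: [-3.137, -0.008, 3.113]
contact_force: [-1.9, -0.3, -0.5]
opening: 0.0921
```

```bash
python3 - <<'E'
from h import *
s=viewer.read_camera("scene");t=viewer.read_camera("top")
a=cv2.resize(s[130:260,170:340],(523,400));b=cv2.resize(t[140:270,190:300],(338,400))
cv2.imwrite("pics/d1.png",np.hstack([a,b])[:,:800])
print(robot.observe()["tool_pos"],robot.observe()["tool_rot"])
E
```

```text
[0.68809329 0.00846973 0.21965352] [-3.13630094e+00  9.56828334e-04  3.11328319e+00]
```

View pics/d1.png

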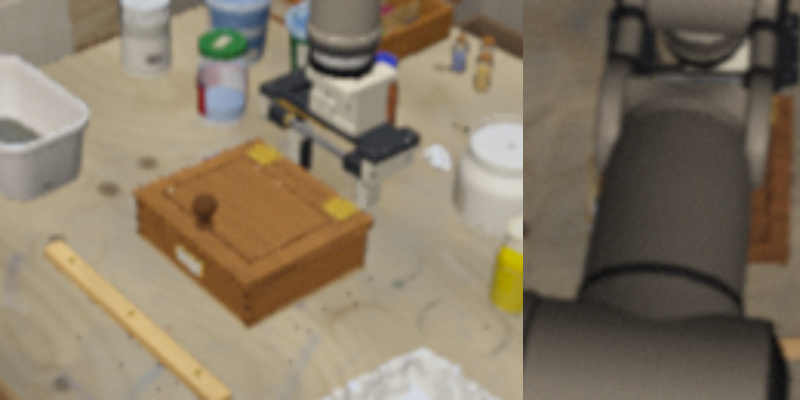

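The view shows the fingers hanging behind the lip, clear of the box, with about 20 mm of gap. I'll lower them slightly, centre, then drag.

```bash
python3 -m creep '[[[0,8,-8,0,0,0.5],[-8,0,0,0,0,0],[-8,0,0,0,0,0],[-8,0,0,0,0,0],[-8,0,0,0,0,0]]]'
python3 -m creep '[[[-10,0,0,0,0,0],[-10,0,0,0,0,0],[-10,0,0,0,0,0],[-10,0,0,0,0,0]]]'
```

```text
time: 2.45
tool_pos: [0.6594, 0.0206, 0.2231]
tool_rot: [-3.136, 0.023, 3.126]
contact_force: [3.9, -0.8, -2.7]
opening: 0.0918
time: 2.78
tool_pos: [0.6226, 0.024, 0.2329]
tool_rot: [-3.135, 0.05, 3.131]
contact_force: [3.9, -0.4, -2.5]
opening: 0.0918
```

```bash
python3 -m creep '[[[0,0,-10,0,1.2,0],[0,0,-10,0,1.2,0],[0,0,0,0,0,0]]]'
```

```text
time: 3.03
tool_pos: [0.6259, 0.0259, 0.2205]
tool_rot: [-3.134, 0.026, 3.133]
contact_force: [-0.4, 0.3, -1.0]
opening: 0.0918
```

```bash
python3 -m creep '[[[0,-3,-8,0,1,-0.3],[0,-2,-6,0,0.8,-0.3],[0,0,0,0,0,0]]]'; python3 -c "
from h import *
t=viewer.read_camera('scene');cv2.imwrite('pics/e.png',cv2.resize(t[150:290,140:340],(600,420)));o=robot.observe();print(o['tool_pos'],o['tool_rot'])"
```

```text
time: 3.28
tool_pos: [0.6287, 0.0215, 0.2079]
tool_rot: [-3.133, -0.001, 3.124]
contact_force: [0.3, 0.4, 0.3]
opening: 0.0917
[0.62860443 0.02159307 0.20793107] [-3.13275116e+00 -1.09812789e-03  3.12462189e+00]
```

View pics/e.png

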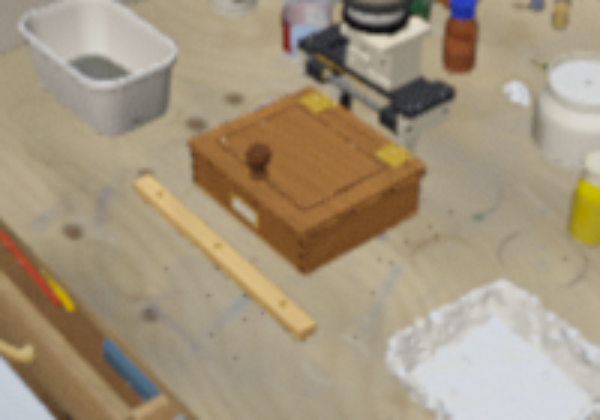

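Still hooked behind the lip, and the box is part of the way there. I'll keep dragging, compensating for the drift.

```bash
python3 -m creep '[[[-10,0,-2,0,0.4,0],[-10,0,-2,0,0.4,0],[-10,0,-2,0,0.4,0]]]'
python3 -m creep '[[[-6,0,-2,0,0.4,0],[-6,0,-2,0,0.3,0],[-5,0,-1,0,0.3,0]]]'
```

```text
time: 3.58
tool_pos: [0.6051, 0.0208, 0.2057]
tool_rot: [-3.132, 0.001, 3.123]
contact_force: [8.5, 1.7, 6.3]
opening: 0.0912
time: 3.83
tool_pos: [0.5927, 0.0203, 0.2051]
tool_rot: [-3.131, 0.003, 3.121]
contact_force: [4.5, 0.2, 0.8]
opening: 0.092
```

```bash
python3 -m creep '[[[-5,0,-1,0,0.3,0],[-5,0,-1,0,0.3,0]]]'
python3 -m creep '[[[-4,0,-1,0,0.3,0],[-4,0,-1,0,0.3,0]]]'
python3 -m creep '[[[-4,0,-1,0,0.3,0]]]'
```

```text
time: 4.0
tool_pos: [0.5874, 0.02, 0.206]
tool_rot: [-3.131, 0.012, 3.12]
contact_force: [23.0, 4.4, 1.1]
opening: 0.0921
time: 4.17
tool_pos: [0.5854, 0.02, 0.2073]
tool_rot: [-3.131, 0.024, 3.119]
contact_force: [14.6, 2.5, -0.6]
opening: 0.0919
time: 4.25
tool_pos: [0.5845, 0.0201, 0.2078]
tool_rot: [-3.131, 0.03, 3.119]
contact_force: [14.0, 1.9, 0.0]
opening: 0.0921
```

```bash
python3 -m creep '[[[-8,0,-1,0,1,0],[-8,0,-1,0,1,0],[-8,0,-1,0,1,0]]]'
python3 - <<'E'
from h import *
s=viewer.read_camera("scene"); cv2.imwrite("pics/s2.png",s);t=viewer.read_camera("top"); cv2.imwrite("pics/t2.png",t)
cv2.imwrite("pics/e2.png",cv2.resize(s[160:270,160:320],(800,550),interpolation=cv2.INTER_CUBIC))
E
```

```text
time: 4.5
tool_pos: [0.5792, 0.0202, 0.216]
tool_rot: [-3.13, 0.049, 3.119]
contact_force: [25.0, 3.8, 3.4]
opening: 0.0917
```

View pics/e2.png

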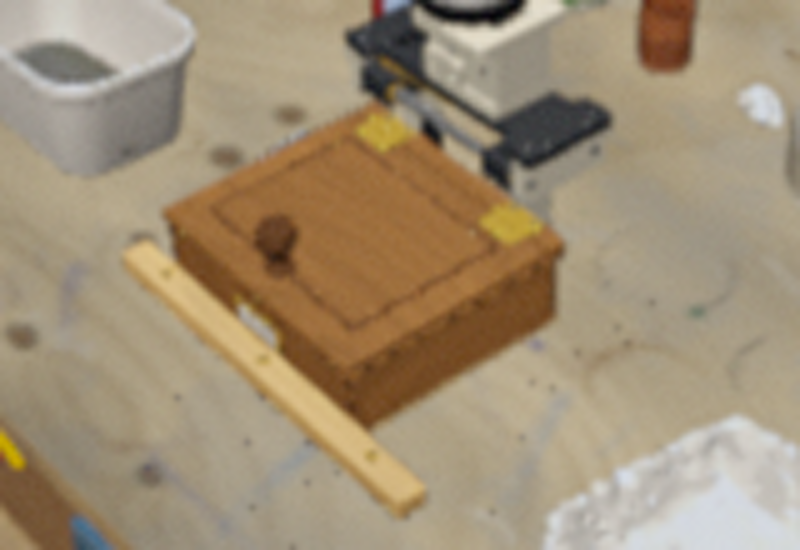

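The box front is against the stop along its whole length. I'll back the fingers off and rise.

```bash
python3 -m creep '[[[8,0,0,0,0,0],[12,0,0,0,0.5,0],[8,0,0,0,0.5,0]]]'
python3 -m creep '[[[0,0,30,0,0.8,0],[0,0,40,0,0.8,0],[0,0,40,0,0,0],[0,0,30,0,0,0],[0,0,0,0,0,0]]]'
python3 - <<'E'
from m import *
s=viewer.read_camera("scene"); cv2.imwrite("pics/s3.png",s);im=viewer.read_camera("top"); cv2.imwrite("pics/t3.png",im)
H,S,V=[x.astype(int) for x in cv2.split(cv2.cvtColor(s,cv2.COLOR_BGR2HSV))]
# knob in scene: dark reddish
m=(V<75)&(S>110)&(H<20); m=win(m.astype(np.uint8),205,225,195,218)
v,u=np.nonzero(m); print(len(u),u.min(),u.max(),v.min(),v.max(),u.mean(),v.mean()); print(at("scene",u.mean(),v.mean(),.092))
E
```

```text
time: 4.85
tool_pos: [0.6088, 0.0205, 0.2179]
tool_rot: [-3.13, 0.035, 3.118]
contact_force: [-0.9, -0.7, 0.2]
opening: 0.0923
time: 5.27
tool_pos: [0.6071, 0.0205, 0.3566]
tool_rot: [-3.13, -0.016, 3.117]
contact_force: [0.0, -1.0, 0.7]
opening: 0.0915
9 215 219 208 211 216.77777777777777 209.66666666666666
[0.41905175 0.0036545  0.092     ]
```

```bash
python3 - <<'E'
from h import *
f=lambda u,v,z: np.round(at("scene",160+u/5,160+v/5,z)*1000)
print("knob",f(275,236,.092)); 
for n,p in dict(FR=(352,362),BR=(562,240),FL=(165,210),BL=(378,103)).items(): print(n,f(*p,.066))
print("stop",f(125,247,.018),f(425,490,.018), f(155,240,.018))
E
```

```text
knob [422.  17.  92.]
FR [404. -82.  66.]
BR [580. -77.  66.]
FL [403. 112.  66.]
BL [588. 119.  66.]
stop [392. 149.  18.] [ 399. -154.   18.] [412. 143.  18.]
```

```bash
python3 -m creep '[[[-37,0,0,0,0,0],[-37,0,0,0,0,0],[-37,0,0,0,0,0],[-37,-2,0,0,0,0],[-36,-2,0,0,0,0]]]'
python3 -m creep '[[[0,0,-15,0,0,0],[0,0,0,0,0,0]]]'
```

```text
time: 5.78
tool_pos: [0.4176, 0.0165, 0.3386]
tool_rot: [-3.133, -0.044, 3.116]
contact_force: [-0.6, 0.3, 0.6]
opening: 0.0921
time: 5.95
tool_pos: [0.4093, 0.0171, 0.3203]
tool_rot: [-3.134, -0.057, 3.116]
contact_force: [-0.7, -0.2, -0.2]
opening: 0.0916
```

```bash
python3 -m creep '[[[7,0,-10,0,-1.6,0],[7,0,-10,0,-1.6,0],[0,0,0,0,0,0]]]'
```

```text
time: 6.2
tool_pos: [0.4224, 0.0172, 0.2972]
tool_rot: [-3.137, -0.008, 3.116]
contact_force: [-0.5, 0.1, 0.1]
opening: 0.0915
```

```bash
python3 -m creep '[[[1,0,-15,0,-0.4,0],[0,0,-15,0,0,0],[0,0,-10,0,0,0],[0,0,0,0,0,0]]]'
python3 - <<'E'
from h import *
s=viewer.read_camera("scene"); o=robot.observe();print(o['tool_pos'],o['tool_rot'])
cv2.imwrite("pics/f.png",cv2.resize(s[140:250,160:320],(800,550),interpolation=cv2.INTER_CUBIC))
E
```

```text
time: 6.53
tool_pos: [0.4244, 0.0172, 0.2545]
tool_rot: [-3.138, -0.01, 3.116]
contact_force: [-0.7, -0.2, -0.3]
opening: 0.0918
[0.42460931 0.01720138 0.25520646] [-3.13745347 -0.00928424  3.11569761]
```

View pics/f.png

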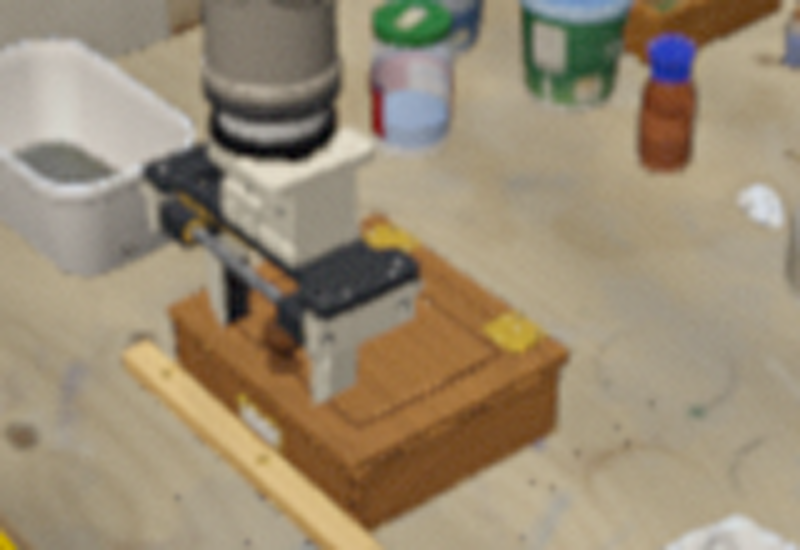

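The fingers straddle the knob (dark blob at (282,345) in the crop). Closing lightly.

```bash
python3 -m creep '[[[0,0,0,0,0,0],[0,0,0,0,0,0],[0,0,0,0,0,0],[0,0,0,0,0,0],[0,0,0,0,0,0]]]' 1 6
python3 -m creep '[[[0,0,0,0,0,0],[0,0,0,0,0,0],[0,0,0,0,0,0],[0,0,0,0,0,0],[0,0,0,0,0,0]]]'
```

```text
time: 7.0
tool_pos: [0.4257, 0.0172, 0.2573]
tool_rot: [-3.137, -0.009, 3.116]
contact_force: [-0.4, -0.3, 0.0]
opening: 0.0634
time: 7.42
tool_pos: [0.4257, 0.0172, 0.2582]
tool_rot: [-3.137, -0.007, 3.116]
contact_force: [1.0, 3.6, 0.6]
opening: 0.0297
```

```bash
python3 -m creep '[[[0,0,0,0,0,0],[0,0,0,0,0,0],[0,0,0,0,0,0]]]'
python3 - <<'E'
import numpy as np
for t in np.arange(0,1.5,.1): print(round(t,1), np.round([561.5-424.5+137*-np.cos(t)+26*np.sin(t), 137*np.sin(t)+26*np.cos(t)-26],0))
E
```

```text
time: 7.67
tool_pos: [0.4257, 0.0176, 0.2582]
tool_rot: [-3.138, -0.007, 3.116]
contact_force: [-0.8, 0.7, 0.7]
opening: 0.026
0.0 [0. 0.]
0.1 [ 3. 14.]
0.2 [ 8. 27.]
0.3 [14. 39.]
0.4 [21. 51.]
0.5 [29. 62.]
0.6 [39. 73.]
0.7 [49. 82.]
0.8 [60. 90.]
0.9 [72. 97.]
1.0 [ 85. 103.]
1.1 [ 98. 108.]
1.2 [112. 111.]
1.3 [125. 113.]
1.4 [139. 113.]
```

```bash
python3 -m creep '[[[0,0,-4,0,0,0],[0,0,-4,0,0,0],[0,0,-3,0,0,0],[0,0,0,0,0,0]]]'
```

```text
time: 8.0
tool_pos: [0.4265, 0.0176, 0.2487]
tool_rot: [-3.138, -0.003, 3.116]
contact_force: [-0.5, 1.7, -1.7]
opening: 0.0261
```

```bash
python3 -m creep '[[[3,0,14,0,0,0],[4,0,13,0,0,0],[6,0,12,0,0,0]]]'

```

```text
time: 8.25
tool_pos: [0.439, 0.0174, 0.2863]
tool_rot: [-3.138, -0.007, 3.116]
contact_force: [-0.0, -0.7, -1.2]
opening: 0.026
```

```bash
python3 -m creep '[[[9,0,14,0,0,0],[8,0,11,0,0,0],[10,0,11,0,0,0]]]'

```

```text
time: 8.5
tool_pos: [0.4659, 0.017, 0.323]
tool_rot: [-3.137, -0.01, 3.116]
contact_force: [3.5, -0.6, -3.8]
opening: 0.026
```

```bash
python3 -m creep '[[[10,0,8,0,0,0],[11,0,8,0,0,0],[12,0,7,0,0,0]]]'

```

```text
time: 8.75
tool_pos: [0.4993, 0.0166, 0.347]
tool_rot: [-3.135, -0.013, 3.116]
contact_force: [0.5, 0.2, -2.5]
opening: 0.0261
```

```bash
python3 -m creep '[[[12,0,5,0,0,0],[13,0,5,0,0,0],[13,0,3,0,0,0]]]'
python3 - <<'E'
from h import *
s=viewer.read_camera("scene"); o=robot.observe();print(o['tool_pos'],o['tool_rot'])
cv2.imwrite("pics/g.png",cv2.resize(s[120:250,160:320],(738,600),interpolation=cv2.INTER_CUBIC))
E
```

```text
time: 9.0
tool_pos: [0.5382, 0.0161, 0.3604]
tool_rot: [-3.134, -0.016, 3.116]
contact_force: [-0.4, 0.1, -0.6]
opening: 0.0263
[0.5402027  0.01590949 0.36089092] [-3.13389164 -0.01250698  3.1154963 ]
```

View pics/g.png

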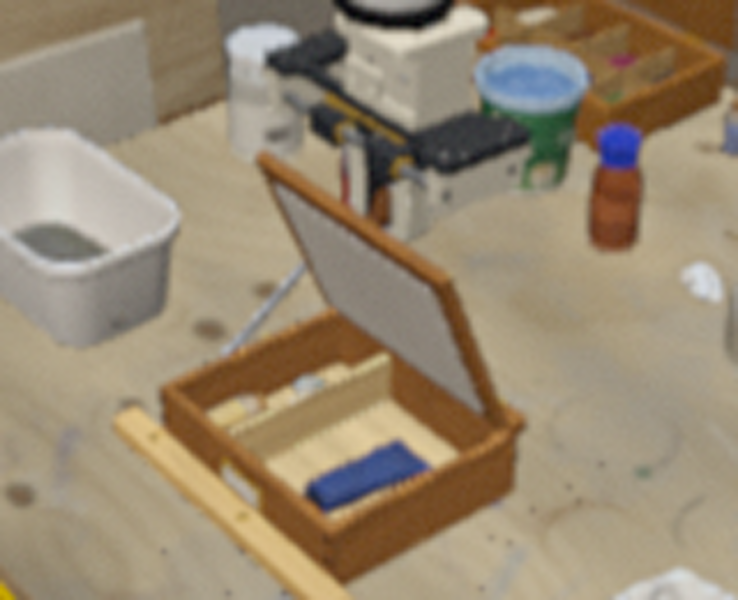

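The lid is up to about 1.2 rad, the stay is on its rail, and the blue tube is visible. On to about 1.48.

```bash
python3 -m creep '[[[12,0,1,0,0,0],[13,0,0,0,0,0],[6,0,-1,0,0,0],[0,0,0,0,0,0]]]'
python3 -m creep '[[[4,0,-1,0,0,0],[3,0,0,0,0,0],[0,0,0,0,0,0]]]'

```

```text
time: 9.38
tool_pos: [0.5724, 0.0155, 0.362]
tool_rot: [-3.133, -0.01, 3.116]
contact_force: [-0.6, 0.8, 1.6]
opening: 0.0263
time: 9.63
tool_pos: [0.5791, 0.0154, 0.3612]
tool_rot: [-3.132, -0.009, 3.116]
contact_force: [0.4, 0.6, 4.0]
opening: 0.0264
```

```bash
python3 -m creep '[[[-5,0,0,0,0,0],[-5,0,0,0,0,0],[-4,0,0,0,0,0],[0,0,0,0,0,0]]]'
python3 -m creep '[[[0,0,0,0,0,0],[0,0,0,0,0,0],[0,0,0,0,0,0]]]' -0.2
python3 - <<'E'
from h import *
s=viewer.read_camera("scene"); o=robot.observe();print(o['tool_pos'],o['tool_rot'])
cv2.imwrite("pics/i.png",cv2.resize(s[120:250,160:320],(738,600),interpolation=cv2.INTER_CUBIC))
E
```

```text
time: 9.97
tool_pos: [0.5633, 0.0157, 0.3621]
tool_rot: [-3.133, -0.007, 3.116]
contact_force: [-0.1, -0.2, 1.6]
opening: 0.0261
time: 10.22
tool_pos: [0.5623, 0.0155, 0.3611]
tool_rot: [-3.132, -0.01, 3.116]
contact_force: [0.3, 0.2, 0.7]
opening: 0.0418
[0.56228252 0.01554615 0.36098404] [-3.13222495 -0.01044444  3.11583037]
```

View pics/i.png

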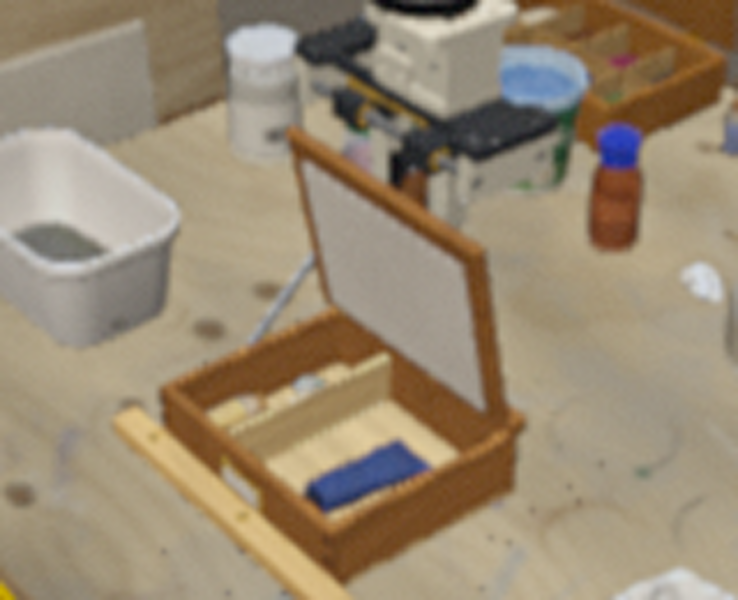

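The lid stands on its own as the fingers open. I'll open more, rise clear, and check.

```bash
python3 -m creep '[[[0,0,0,0,0,0],[0,0,0,0,0,0],[0,0,0,0,0,0],[0,0,0,0,0,0],[0,0,0,0,0,0]]]' -1
python3 -m creep '[[[0,0,20,0,0,0],[0,0,25,0,0,0],[0,0,30,0,0,0],[0,0,30,0,0,0],[0,0,15,0,0,0]]]'
python3 -m creep '[[[0,-30,0,0,0,0],[0,-40,0,0,0,0],[0,-40,0,0,0,0],[0,-40,0,0,0,0],[0,-30,0,0,0,0]]]'
python3 - <<'E'
from m import *
s=viewer.read_camera("scene"); t=viewer.read_camera("top")
cv2.imwrite("pics/s4.png",s);cv2.imwrite("pics/t4.png",t)
for n,im,w in(("scene",s,(210,270,205,240)),("top",t,(200,300,180,262))):
    H,S,V=[x.astype(int) for x in cv2.split(cv2.cvtColor(im,cv2.COLOR_BGR2HSV))]
    m=win(((H>100)&(H<135)&(S>100)).astype(np.uint8),*w)
    m=cv2.morphologyEx(m,cv2.MORPH_OPEN,np.ones((3,3),np.uint8))
    print(n,m.sum(), blob(m,.026,n) if m.sum() else None)
a=cv2.resize(s[120:250,160:320],(492,400),interpolation=cv2.INTER_CUBIC);b=cv2.resize(t[165:265,205:280],(300,400),interpolation=cv2.INTER_CUBIC)
cv2.imwrite("pics/j.png",np.hstack([a,b]))
E
```

```text
time: 10.68
tool_pos: [0.5625, 0.0154, 0.3599]
tool_rot: [-3.132, -0.012, 3.116]
contact_force: [0.2, 0.0, 0.0]
opening: 0.0789
time: 11.1
tool_pos: [0.5612, 0.0155, 0.4791]
tool_rot: [-3.133, -0.025, 3.116]
contact_force: [0.3, 0.5, -0.5]
opening: 0.092
time: 11.52
tool_pos: [0.5604, -0.1638, 0.4867]
tool_rot: [-3.133, -0.011, 3.129]
contact_force: [0.9, -0.7, -0.3]
opening: 0.0919
scene 142 (array([480., -27.]), array([30., 78.]), 84.32)
top 201 (array([482., -15.]), array([88., 23.]), 0.08)
```

View pics/j.png

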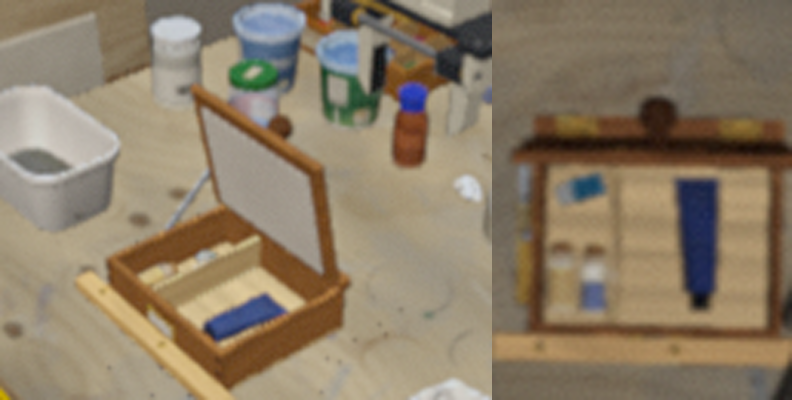

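The lid stands propped with nothing touching it. The tube (right panel) spans (677–718, 178–308), with its dark cap nearest the robot.

```bash
python3 - <<'E'
from h import *
f=lambda u,v,z: np.round(at("top",205+u/4,165+v/4,z)*1000)
print("tail",f(677,178,.02),f(718,180,.02)); print("cap end",f(700,308,.02),"body end",f(685,290,.025),f(713,291,.025))
print("walls in: right",f(772,240,.056),"left divider",f(613,240,.05),"front in",f(690,325,.056),"front out",f(690,334,.056),"stop edges",f(690,334,.018),f(690,360,.018))
print("lid top edge",f(655,152,.225))
m=f(697,240,.03); print("mid",m)
E
```

```text
tail [ 531. -411.   20.] [ 530. -446.   20.]
cap end [ 424. -426.   20.] body end [ 439. -412.   25.] [ 438. -436.   25.]
walls in: right [ 478. -475.   56.] left divider [ 479. -346.   50.] front in [ 410. -404.   56.] front out [ 403. -404.   56.] stop edges [ 403. -417.   18.] [ 382. -416.   18.]
lid top edge [ 530. -325.  225.]
mid [ 479. -422.   30.]
```

```bash
python3 - <<'E'
from h import *
f=lambda u,v,z: np.round(at("top",205+(u-492)/4,165+v/4,z)*1000)
print("tail",f(677,178,.02),f(718,180,.02)); print("cap end",f(700,308,.02),"body end",f(685,290,.025),f(713,291,.025))
print("walls in: right",f(772,240,.056),"left divider",f(613,240,.05),"front in",f(690,325,.056))
print("stop edges",f(690,334,.018),f(690,360,.018))
print("lid top edge",f(655,152,.225),"mid",f(697,240,.03))
E
```

```text
tail [531.  -1.  20.] [529. -35.  20.]
cap end [425. -20.  20.] body end [439.  -8.  25.] [439. -31.  25.]
walls in: right [478. -77.  56.] left divider [478.  50.  50.] front in [411. -12.  56.]
stop edges [404. -12.  18.] [383. -12.  18.]
lid top edge [529.  15. 225.] mid [480. -18.  30.]
```

```bash
python3 -m creep '[[[-20,29,0,0,-0.3,0],[-20,29,0,0,-0.3,0],[-20,29,0,0,-0.3,0],[-20,29,0,0,-0.3,0],[-17,29,0,0,-0.3,0]]]' -0.2
python3 -m creep '[[[0,0,-35,0,0,0],[0,0,-35,0,0,0],[0,0,-35,0,0,0],[0,0,0,0,0,0]]]'
python3 - <<'E'
from h import *
f=lambda u,v,z: np.round(at("top",190+u/3.81,150+v/3.81,z)*1000)
print("tray outer",f(503,286,.045),f(713,286,.045),f(608,187,.045),f(608,386,.045))
E
```

```text
time: 12.03
tool_pos: [0.4616, -0.0213, 0.4816]
tool_rot: [-3.135, 0.011, 3.112]
contact_force: [-0.5, 1.5, -0.3]
opening: 0.0632
time: 12.37
tool_pos: [0.4558, -0.0118, 0.378]
tool_rot: [-3.137, 0.021, 3.122]
contact_force: [-0.8, 0.4, -0.4]
opening: 0.0547
tray outer [ 479. -229.   45.] [ 478. -410.   45.] [ 563. -322.   45.] [ 395. -316.   45.]
```

```bash
python3 -m creep '[[[4,-4,-30,0,0.6,0],[3,-3,-35,0,0.6,0],[0,0,-35,0,0,0],[0,0,-30,0,0,0],[0,0,0,0,0,0]]]'
```

```text
time: 12.78
tool_pos: [0.4657, -0.0167, 0.2515]
tool_rot: [-3.136, 0.011, 3.124]
contact_force: [-1.3, 1.2, 0.8]
opening: 0.0553
```

```bash
python3 -m creep '[[[-1,-2,-18,0,0.3,0],[0,0,-18,0,0.3,0],[0,0,-15,0,0,0],[0,0,-8,0,0,0],[0,0,0,0,0,0]]]'
```

```text
time: 13.2
tool_pos: [0.4708, -0.0186, 0.2002]
tool_rot: [-3.134, 0.011, 3.125]
contact_force: [0.4, 0.1, 0.3]
opening: 0.055
```

```bash
python3 -m creep '[[[-4,0,-9,0,0.6,0],[-2,0,-4,0,0,0],[0,0,-1,0,0,0],[0,0,0,0,0,0]]]'
```

```text
time: 13.53
tool_pos: [0.4666, -0.0187, 0.1899]
tool_rot: [-3.132, 0.007, 3.125]
contact_force: [-0.1, -0.2, 0.3]
opening: 0.055
```

```bash
python3 -m creep '[[[0,0,0,0,0,0],[0,0,0,0,0,0],[0,0,0,0,0,0],[0,0,0,0,0,0],[0,0,0,0,0,0]]]' 1 12
```

```text
time: 13.95
tool_pos: [0.467, -0.0187, 0.1914]
tool_rot: [-3.132, 0.01, 3.125]
contact_force: [0.7, 0.8, -0.6]
opening: 0.0302
```

```bash
python3 -m creep '[[[0,0,0,0,0,0],[0,0,0,0,0,0],[0,0,0,0,0,0]]]'
python3 -m creep '[[[0,0,10,0,0,0],[0,0,15,0,0,0],[0,0,20,0,0,0],[-4,0,20,0,0,0],[-8,0,20,0,0,0]]]'
```

```text
time: 14.2
tool_pos: [0.467, -0.0187, 0.1913]
tool_rot: [-3.132, 0.009, 3.125]
contact_force: [-0.6, -0.2, 0.0]
opening: 0.0298
time: 14.62
tool_pos: [0.4537, -0.0186, 0.2748]
tool_rot: [-3.134, -0.001, 3.125]
contact_force: [-0.1, -0.5, -0.8]
opening: 0.03
```

```bash
python3 -m creep '[[[0,-15,12,0,0,0],[0,-30,5,0,0,0],[0,-35,0,0,0,0],[0,-35,0,0,0,0],[3,-35,0,0,0,0]]]'
python3 -m creep '[[[3,-35,0,0,0,0],[3,-35,0,0,0,0],[3,-30,0,0,0,0],[2,-20,0,0,0,0],[0,0,0,0,0,0]]]'
```

```text
time: 15.03
tool_pos: [0.4548, -0.1678, 0.2976]
tool_rot: [-3.134, 0.005, 3.136]
contact_force: [1.8, -0.1, -0.6]
opening: 0.0301
time: 15.45
tool_pos: [0.4645, -0.2999, 0.2974]
tool_rot: [-3.131, 0.006, 3.13]
contact_force: [-1.2, 0.8, -1.3]
opening: 0.0299
```

```bash
python3 -m creep '[[[3,-12,-10,0,0.2,0],[0,-7,-20,0,0,0],[0,0,-25,0,0,0],[0,0,-20,0,0,0],[0,0,0,0,0,0]]]'
```

```text
time: 15.87
tool_pos: [0.4667, -0.3194, 0.2202]
tool_rot: [-3.131, 0.004, 3.127]
contact_force: [-1.6, 0.6, -0.8]
opening: 0.03
```

```bash
python3 -m creep '[[[0,0,-12,0,0.2,0],[0,0,-10,0,0,0],[0,0,-5,0,0,0],[0,0,0,0,0,0]]]'
python3 -m creep '[[[0,0,-4,0,0,0],[0,0,-2,0,0,0],[0,0,0,0,0,0]]]'
```

```text
time: 16.2
tool_pos: [0.4672, -0.3178, 0.1923]
tool_rot: [-3.131, -0.0, 3.129]
contact_force: [0.8, -0.2, -1.0]
opening: 0.0303
time: 16.45
tool_pos: [0.4676, -0.3178, 0.1885]
tool_rot: [-3.129, 0.001, 3.13]
contact_force: [-0.3, -1.0, -0.4]
opening: 0.0299
```

```bash
python3 -m creep '[[[0,0,-2,0,0,0],[0,0,-1,0,0,0],[0,0,0,0,0,0]]]'
python3 -m creep '[[[0,0,0,0,0,0],[0,0,0,0,0,0],[0,0,0,0,0,0],[0,0,0,0,0,0],[0,0,0,0,0,0]]]' -0.3
python3 -m creep '[[[0,0,15,0,0,0],[0,0,30,0,0,0],[0,0,40,0,0,0],[0,0,40,0,0,0],[0,0,40,0,0,0]]]'
```

```text
time: 16.7
tool_pos: [0.4678, -0.318, 0.1883]
tool_rot: [-3.127, 0.003, 3.13]
contact_force: [0.5, -0.4, -0.2]
opening: 0.0299
time: 17.12
tool_pos: [0.4684, -0.3184, 0.189]
tool_rot: [-3.125, 0.006, 3.13]
contact_force: [-0.0, -0.7, -0.6]
opening: 0.0577
time: 17.53
tool_pos: [0.4656, -0.3161, 0.349]
tool_rot: [-3.14, -0.011, 3.13]
contact_force: [0.4, -1.3, -0.6]
opening: 0.0597
```

```bash
python3 -m creep '[[[-20,-35,15,0,0,0],[-20,-35,15,0,0,0],[-20,-35,10,0,0,0],[-10,-35,0,0,0,0],[0,0,0,0,0,0]]]'
python3 - <<'E'
from m import *
s=viewer.read_camera("scene"); t=viewer.read_camera("top")
cv2.imwrite("pics/s5.png",s);cv2.imwrite("pics/t5.png",t)
a=cv2.resize(s[120:320,140:380],(480,400),interpolation=cv2.INTER_CUBIC);b=cv2.resize(t[140:270,195:385],(584,400),interpolation=cv2.INTER_CUBIC)
cv2.imwrite("pics/k.png",cv2.resize(np.hstack([a,b]),(798,300)))
t0=cv2.imread("pics/top0.png")
for n,(x0,x1,y0,y1) in dict(tub=(105,180,205,255),bottle=(308,335,138,165),jar=(160,190,133,165)).items():
    d=cv2.phaseCorrelate(np.float32(cv2.cvtColor(t0,6)[y0:y1,x0:x1]),np.float32(cv2.cvtColor(t,6)[y0:y1,x0:x1])); print(n,np.round(d[0],2))
E
```

```text
time: 17.95
tool_pos: [0.3951, -0.4574, 0.4031]
tool_rot: [-3.124, 0.003, 3.138]
contact_force: [0.0, 0.9, -0.5]
opening: 0.06
tub [ 0.48 -0.06]
bottle [0.29 0.63]
jar [ 0.1 -0.1]
```

View pics/k.png

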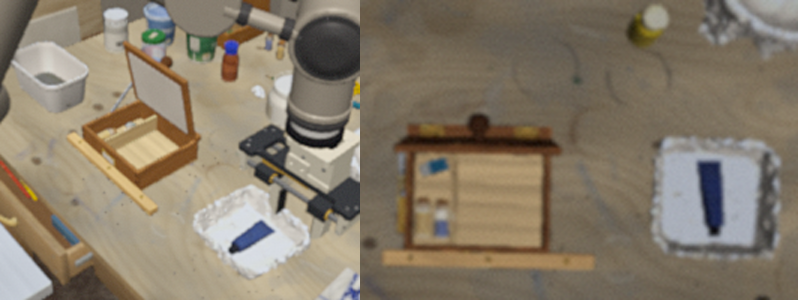

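The tube lies in the tray and the lid is propped. One last close look at the box front against the stop.

```bash
python3 - <<'E'
import cv2,numpy as np
s=cv2.imread("pics/s5.png");t=cv2.imread("pics/t5.png")
a=cv2.resize(t[235:262,195:305],(800,196),interpolation=cv2.INTER_CUBIC);b=cv2.resize(s[185:265,180:280],(500,400),interpolation=cv2.INTER_CUBIC)
o=np.zeros((600,800,3),np.uint8);o[:196]=a;o[200:600,:500]=b
cv2.imwrite("pics/l.png",cv2.convertScaleAbs(o,alpha=1.4))
E
```

```text
(no output)
```

View pics/l.png

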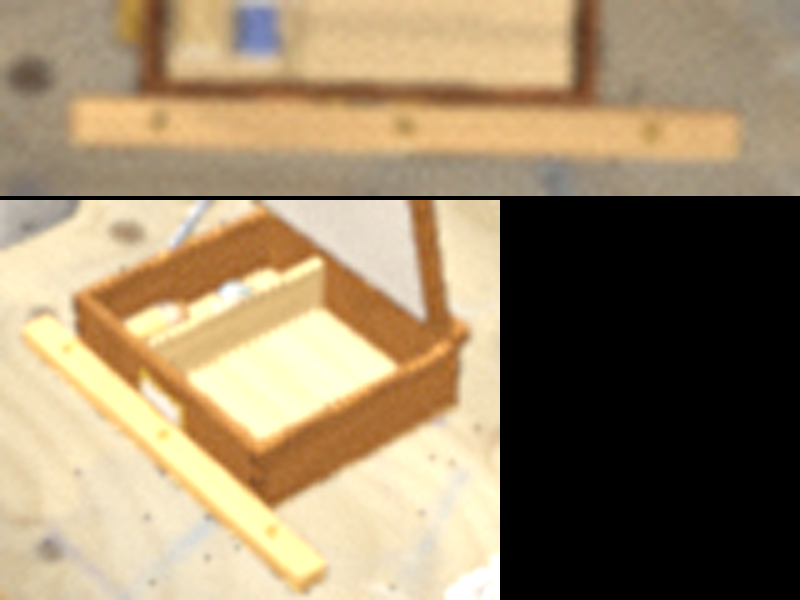

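```bash
python3 - <<'E'
from h import *
f=lambda u,v,z: np.round(at("scene",180+u/5,185+(v-200)/5,z)*1000)
print("box FR bottom",f(268,503,0),"stop back edge near",f(275,505,.018),f(322,567,.018),f(50,318,.018))
g=lambda u,v,z: np.round(at("top",195+u*110/800,235+v*27/196,z)*1000,1)
print("top: front wall",g(145,95,.056),g(595,102,.056),"stop",g(75,97,.018),g(738,110,.018))
E
```

```text
box FR bottom [419. -77.   0.] stop back edge near [409. -96.  18.] [ 397. -154.   18.] [408. 142.  18.]
top: front wall [405.5 112.8  56. ] [402.7 -81.8  56. ] stop [404.2 147.4  18. ] [ 398.6 -148.9   18. ]
```

```bash
python3 - <<'E'
from h import *
g=lambda n:np.float32(cv2.cvtColor(cv2.imread(n),6))
a,b,c=g("pics/s2.png"),g("pics/s3.png"),g("pics/s5.png")
for n,(x0,x1,y0,y1) in dict(corner=(222,262,222,250),label=(200,226,218,238),stop=(185,205,205,230)).items():
    r=b[y0+4:y1-4,x0+4:x1-4]
    for k,i in(("s2",a),("s5",c)):
        R=cv2.matchTemplate(i[y0:y1,x0:x1],r,cv2.TM_CCOEFF_NORMED); _,v,_,p=cv2.minMaxLoc(R)
        w=cv2.phaseCorrelate(b[y0:y1,x0:x1],i[y0:y1,x0:x1],cv2.createHanningWindow((x1-x0,y1-y0),cv2.CV_32F))[0]
        print(n,k,np.subtract(p,4),round(v,2),np.round(w,2))
print(proj("scene",[.405,-.08,.02])-proj("scene",[.410,-.08,.02]))
E
```

```text
corner s2 [-1 -1] 0.98 [-0.18 -0.33]
corner s5 [0 1] 0.86 [-0.06  0.36]
label s2 [0 0] 0.97 [0.12 0.05]
label s5 [0 0] 0.96 [ 0.54 -0.1 ]
stop s2 [0 0] 1.0 [-0.01  0.19]
stop s5 [3 3] 0.74 [-0.33 -0.05]
[-1.28167273  0.72666231]
```

The top view suggests a gap of 2–3 mm at the stop, which is within error but possibly real. I'll nudge the box home gently with the fingertips against the inside of its front wall, low down so it doesn't tip.

```bash
python3 -m creep '[[[10,38,0,0,0,0],[10,38,0,0,0,0],[10,38,0,0,0,0],[10,38,0,0,0,0],[5,38,0,0,0,0]]]' -0.2
python3 -m creep '[[[0,38,0,0,0,0],[0,38,0,0,0,0],[0,38,0,0,0,0],[0,38,0,0,0,0],[0,38,0,0,0,0]]]'
python3 -m creep '[[[0,38,0,0,0,0],[0,20,0,0,0,0],[0,0,0,0,0,0]]]'
```

```text
time: 18.47
tool_pos: [0.4414, -0.2579, 0.3978]
tool_rot: [-3.132, -0.001, 3.132]
contact_force: [1.1, 0.9, 0.4]
opening: 0.055
time: 18.88
tool_pos: [0.439, -0.0508, 0.3952]
tool_rot: [-3.138, -0.005, 3.14]
contact_force: [0.9, 0.4, 0.2]
opening: 0.0549
time: 19.13
tool_pos: [0.4349, 0.0196, 0.3942]
tool_rot: [3.141, -0.009, -3.132]
contact_force: [-0.9, -0.2, 0.7]
opening: 0.0551
```

```bash
python3 -m creep '[[[5,-15,-20,0,-0.3,-1],[5,-12,-30,0,-0.2,-0.7],[0,0,-35,0,0,0],[0,0,-35,0,0,0],[0,0,0,0,0,0]]]'
```

```text
time: 19.55
tool_pos: [0.4424, -0.0027, 0.2721]
tool_rot: [-3.141, 0.007, 3.134]
contact_force: [-1.1, 0.5, -0.2]
opening: 0.0553
```

```bash
python3 -m creep '[[[0,-5,-15,0,0.2,-0.7],[0,0,-20,0,0.2,0],[0,0,-20,0,0,0],[0,0,-8,0,0,0],[0,0,0,0,0,0]]]'
```

```text
time: 19.97
tool_pos: [0.4426, -0.0073, 0.2108]
tool_rot: [-3.141, -0.001, 3.124]
contact_force: [-0.6, 0.1, 0.2]
opening: 0.0549
```

Tips are at about 33 mm. I'll go a little lower, then press forward gently.

```bash
python3 -m creep '[[[0,0,-8,0,0,0],[-5,0,0,0,0,0],[-5,0,0,0,0,0],[-4,0,0,0,0,0]]]'
python3 -m creep '[[[-4,0,0,0,0,0],[-3,0,0,0,0,0]]]'
python3 -m creep '[[[-3,0,0,0,0,0],[-3,0,0,0,0,0]]]'
```

```text
time: 20.3
tool_pos: [0.4294, -0.0073, 0.2058]
tool_rot: [-3.14, 0.004, 3.125]
contact_force: [-0.2, -0.2, 0.2]
opening: 0.0552
time: 20.47
tool_pos: [0.4224, -0.0073, 0.2072]
tool_rot: [-3.14, 0.01, 3.125]
contact_force: [9.7, 1.5, -6.8]
opening: 0.0552
time: 20.63
tool_pos: [0.4198, -0.0079, 0.2091]
tool_rot: [-3.138, 0.026, 3.121]
contact_force: [8.8, 1.2, -5.3]
opening: 0.0551
```

```bash
python3 -m creep '[[[-6,0,-1,0,1,0],[-7,0,-1,0,1,0],[-7,0,-1,0,1,0]]]'
```

```text
time: 20.88
tool_pos: [0.4164, -0.0093, 0.2121]
tool_rot: [-3.132, 0.037, 3.116]
contact_force: [27.9, 7.0, -15.9]
opening: 0.055
```

```bash
python3 -m creep '[[[4,0,-2,0,0,0],[6,0,0,0,0.5,0],[6,0,0,0,0.5,0],[4,2,0,0,0,0],[0,0,0,0,0,0]]]'
python3 -m creep '[[[0,0,20,0,0,0],[0,0,30,0,0,0],[0,0,35,0,0,0],[0,0,40,0,0,0],[0,0,30,0,0,0]]]'
python3 -m creep '[[[0,-38,15,0,0,0],[0,-38,0,0,0,0],[0,-38,0,0,0,0],[0,-38,0,0,0,0],[0,-38,0,0,0,0]]]'
python3 -m creep '[[[0,-38,0,0,0,0],[0,-38,0,0,0,0],[-10,-38,0,0,0,0],[-10,-38,0,0,0,0],[-10,-38,0,0,0,0]]]'
python3 -m creep '[[[0,-30,0,0,0,0],[0,0,0,0,0,0]]]'
python3 - <<'E'
from m import *
s=viewer.read_camera("scene"); t=viewer.read_camera("top")
cv2.imwrite("pics/s6.png",s);cv2.imwrite("pics/t6.png",t)
s5,t5=cv2.imread("pics/s5.png"),cv2.imread("pics/t5.png")
G=lambda i:np.float32(cv2.cvtColor(i,6))
for n,A,B,(x0,x1,y0,y1) in (("front top",t5,t,(210,280,228,255)),("front",s5,s,(195,240,210,245)),("lid",s5,s,(215,270,145,215)),("tray",t5,t,(325,365,200,245))):
    w=cv2.createHanningWindow((x1-x0,y1-y0),cv2.CV_32F)
    print(n,np.round(cv2.phaseCorrelate(G(A)[y0:y1,x0:x1],G(B)[y0:y1,x0:x1],w)[0],2), round(float(np.abs(G(A)-G(B))[y0:y1,x0:x1].mean()),1))
H,S,V=[x.astype(int) for x in cv2.split(cv2.cvtColor(t,cv2.COLOR_BGR2HSV))]
def edge(u):  # rows of dark wall / light stop
    return list(V[240:262,u])
for u in(218,235,255,270): print(u,edge(u))
E
```

```text
time: 21.3
tool_pos: [0.4391, -0.0073, 0.2122]
tool_rot: [-3.13, 0.025, 3.116]
contact_force: [0.3, 0.9, 0.0]
opening: 0.0553
time: 21.72
tool_pos: [0.434, -0.0063, 0.3654]
tool_rot: [-3.134, -0.001, 3.117]
contact_force: [0.4, -0.2, 0.4]
opening: 0.0549
time: 22.13
tool_pos: [0.4317, -0.1951, 0.3894]
tool_rot: [-3.133, 0.009, 3.132]
contact_force: [1.3, 0.6, 0.0]
opening: 0.0548
time: 22.55
tool_pos: [0.3981, -0.3928, 0.3878]
tool_rot: [-3.139, 0.004, 3.133]
contact_force: [1.6, -0.7, -0.4]
opening: 0.0551
time: 22.72
tool_pos: [0.3943, -0.4299, 0.3861]
tool_rot: [-3.139, 0.001, 3.127]
contact_force: [-0.2, 1.3, -0.4]
opening: 0.0552
front top [0.07 0.29] 2.4
front [ 0.67 -0.02] 1.7
lid [0.08 0.05] 2.1
tray [-0.04  0.46] 1.8
218 [np.int64(114), np.int64(123), np.int64(129), np.int64(133), np.int64(131), np.int64(122), np.int64(102), np.int64(93), np.int64(118), np.int64(156), np.int64(160), np.int64(157), np.int64(164), np.int64(167), np.int64(158), np.int64(131), np.int64(115), np.int64(115), np.int64(117), np.int64(113), np.int64(112), np.int64(115)]
235 [np.int64(146), np.int64(1
[... 269 characters left out ...]
111), np.int64(111), np.int64(114)]
255 [np.int64(162), np.int64(166), np.int64(167), np.int64(167), np.int64(167), np.int64(158), np.int64(125), np.int64(98), np.int64(95), np.int64(123), np.int64(159), np.int64(168), np.int64(165), np.int64(169), np.int64(171), np.int64(152), np.int64(121), np.int64(111), np.int64(114), np.int64(118), np.int64(116), np.int64(116)]
270 [np.int64(158), np.int64(166), np.int64(168), np.int64(169), np.int64(173), np.int64(173), np.int64(151), np.int64(116), np.int64(98), np.int64(120), np.int64(151), np.int64(169), np.int64(166), np.int64(168), np.int64(170), np.int64(155), np.int64(129), np.int64(106), np.int64(100), np.int64(90), np.int64(92), np.int64(101)]
```

```bash
python3 -c "
from cell import robot
o=robot.observe();print(o['time'],o['contact_force']);print(robot.hand_in())"
```

```text
22.8167 [0.56481957 0.15089123 0.1011151 ]
the job is handed in; nothing more can be done
None
```

I handed the job in at 22.8 s. The box stands against the bench stop, the lid is propped on its stay, and the blue tube lies in the foil tray.

- **Box:** I dragged it by the back lip with spread fingers, until they pressed it against the stop with about 25 N. Partway along, the fingers drifted up the lip, so I stopped and lowered them before finishing. After placing the tube, I measured a possible gap of 2–3 mm at the stop. I then pressed the box home from inside its front wall with up to 28 N. It barely moved, so it was already seated to within about 1–2 mm, and the last image shows no visible gap along the front.
- **Lid:** I raised it by the knob to about 1.5 rad and let it down to about 1.38. It stood there by itself once released, and it had not moved in the last images. I judged the stay's drop from the lid holding, not from seeing the foot fall.
- **Tube:** I gripped it at 30 mm, set it down near the tray's centre with almost no contact force and released it. The pictures show it flat in the tray.
- **Bystanders:** I checked the tub, bottle and jar once, after the tube was placed, and they matched their starting positions to within 0.7 pixel (about 2 mm). I did not compare them again after the final press, which happened inside the box.

The robot was touching nothing when I handed in.

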